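Tidy the workshop desk

TASK

Clear the five loose things off the desk into their places: lay the two markers in the pen tray, one in each lane; stand the two battery cells upright, button end up, one in each well of the battery box; and lay the screwdriver lengthwise in the long single tray. Everything must sit down on the floor of its tray, and the meter and the block of notes must be left where they lie.

Things in the scene. Friction and masses are not known exactly. Their poses are not given: they have to be found in the camera images.
- marker_a: Flat-bodied marker pen, white barrel with black cap: 120 long (its x, cap towards +x), 22 wide (y), 16 high (z) mm, 30 g, lying on the desk on a broad side. It does not roll. Origin: centre of its underside. The two markers are alike and interchangeable.
- marker_b: Flat-bodied marker pen, white barrel with black cap: 120 long (its x, cap towards +x), 22 wide (y), 16 high (z) mm, 30 g, lying on the desk on a broad side. It does not roll. Origin: centre of its underside. The two markers are alike and interchangeable.
- cell_a: D-size battery cell standing on end: dark steel cylinder 33 mm in diameter with a brass-coloured band, 60 mm tall, including the 2 mm button on top (10 mm across); 140 g. Origin: centre of its underside, z up through the button. The two cells are alike and interchangeable.
- cell_b: D-size battery cell standing on end: dark steel cylinder 33 mm in diameter with a brass-coloured band, 60 mm tall, including the 2 mm button on top (10 mm across); 140 g. Origin: centre of its underside, z up through the button. The two cells are alike and interchangeable.
- screwdriver: Screwdriver lying on the desk, 160 mm long: eight-sided red and black handle, 24 mm across flats, from x = -80 to +10 mm; steel shaft 6 mm in diameter from x = +10 to +80 mm, 12 mm above the surface. 80 g; its balance point is at about x = -22 mm, in the handle. Origin: halfway along its length, at the underside of the handle; x points to the tip, a pair of handle flats faces +-y. It lies steady on a flat. It may lie either way round in its tray.
- pen_tray: Pen tray, grey plastic, fixed to the desk: 178 (x) by 132 (y) mm, 12 mm high outside, walls 4 mm thick, floor 4 mm above the desk. A low rib (4 mm wide, 5 mm above the floor) along x at y = 0 divides it into two lanes, each 170 long and 60 mm wide, centred at y = +33 and -33 mm. Origin: centre of its underside, on the desk.
- tool_tray: Long single tray for the screwdriver, bare steel, fixed to the desk, without divider: 208 (x) by 80 (y) mm, 12 mm high outside, walls 4 mm thick, floor 4 mm above the desk; inside 200 by 72 mm. Origin: centre of its underside, on the desk.
- battery_box: Battery box, grey plastic, fixed to the desk: 116 (x) by 60 (y) mm, 29 mm high, walls 4 mm thick, floor 4 mm above the desk; a full-height wall across the middle makes two square wells, 52 by 52 mm, centred at x = +28 and -28 mm. Origin: centre of its underside, on the desk.
- meter: Black hand-held meter with a grey display lying loose on its back beside the work: 100 (x) by 62 (y) by 26 mm high. A bystander, to be left alone. Origin: centre of its underside.
- notes: Thick yellow block of sticky notes lying loose beside the work: 76 by 76 by 30 mm high. A bystander, to be left alone. Origin: centre of its underside.

How it is judged (in metres and radians):
At the end, for the whole second after the job is handed in: Each marker lies level on the floor of its own lane; each cell stands button up (within 0.12 rad) on the floor of its own well; the screwdriver lies level on the floor of the tool tray. Long things lie within 0.4 rad of their tray, middles within 25 mm (markers 30 mm) of its centre. All at rest (x of marker_a in the frame of pen_tray between -0.03 and 0.03 m and z of marker_a in the frame of pen_tray between 0.002 and 0.0215 m and angle between marker_a's own x axis and vertical between 1.47 and 1.67 rad and linear speed of each of marker_a, marker_b, cell_a, cell_b, screwdriver below 0.02 m/s and angular speed of each of marker_a, marker_b, cell_a, cell_b, screwdriver below 0.2 rad/s and angle between the x axis of each of marker_a, marker_b and the x axis of pen_tray, either way round below 0.4 rad and x of marker_b in the frame of pen_tray between -0.03 and 0.03 m and z of marker_b in the frame of pen_tray between 0.002 and 0.0215 m and angle between marker_b's own x axis and vertical between 1.47 and 1.67 rad and ((y of marker_a in the frame of pen_tray between 0.006 and 0.065 m and y of marker_b in the frame of pen_tray between -0.065 and -0.006 m) or (y of marker_a in the frame of pen_tray between -0.065 and -0.006 m and y of marker_b in the frame of pen_tray between 0.006 and 0.065 m)) and y of cell_a in the frame of battery_box between -0.016 and 0.016 m and z of cell_a in the frame of battery_box between 0.002 and 0.008 m and angle between each of cell_a, cell_b's own z axis and vertical below 0.12 rad and y of cell_b in the frame of battery_box between -0.016 and 0.016 m and z of cell_b in the frame of battery_box between 0.002 and 0.008 m and ((x of cell_a in the frame of battery_box between 0.014 and 0.042 m and x of cell_b in the frame of battery_box between -0.042 and -0.014 m) or (x of cell_a in the frame of battery_box between -0.042 and -0.014 m and x of cell_b in the frame of battery_box between 0.014 and 0.042 m)) and x of screwdriver in the frame of tool_tray between -0.025 and 0.025 m and y of screwdriver in the frame of tool_tray between -0.04 and 0.04 m and z of screwdriver in the frame of tool_tray between 0.002 and 0.03 m and angle between screwdriver's own x axis and vertical between 1.47 and 1.67 rad and angle between the x axis of screwdriver and the x axis of tool_tray, either way round below 0.4 rad); the robot touches nothing.
It fails at once if the meter is shoved more than 25 mm from its place (distance of meter from where it was at the start of the episode above 0.025 m).
It fails at once if the block of notes is shoved more than 25 mm from its place (distance of notes from where it was at the start of the episode above 0.025 m).
It also fails if it takes over 125 s, if anything falls off the work surface, if the arm or the gripper's body presses on something with over 40 N, if the wrist force passes 120 N, or if a joint passes its speed limit or range.

ROBOT

A 7-joint arm with a two-finger parallel gripper is mounted at the origin on the work surface. World frame = base frame: x ahead of the robot, y to its left, z up, the work surface at z = 0. Lengths are in m, angles in degrees, forces in N, time in s.
With the tool pointing down it reaches from about 0.4 to 0.85 m from the base axis. Payload 6.9 kg.
Tool frame: the origin (TCP) lies at the very end of the fingers, on their centre line; the grasp point (between the pads) lies 19 mm behind it; z points along the fingers, y is the direction in which the jaws open and shut (so a half turn about z gives the same grasp; the last joint's range is limited). The gripper opens to 85 mm and grips with 20 to 120 N. Pads are 22 mm wide; open, the fingers measure 114 mm over their backs; the gripper's body (76 mm by 85 mm) begins 54 mm behind the grasp point. The pads swing forward as they close: fully open they stand 13 mm farther back than shut.
Start: joints at [70.904, 29.078, -13.613, 85.955, 7.202, 65.827, -8.869], TCP at [0.266, -0.566, 0.231] pointing down, gripper open.
Joint ranges: [-176.47, 176.47], [-13.61, 117.27], [-81.72, 77.17], [0.22, 143.17], [-87.28, 267.28], [10, 112.55], [-165.47, 165.47]. Speed limits (degrees/s): [136.94, 136.94, 180, 180, 180, 180, 180].

INTERFACE

Orientations are given as [roll, pitch, yaw] about the fixed x, y, z axes, in that order (R = Rz(yaw) Ry(pitch) Rx(roll)).
In Python, from bench import ctrl, vision, ticket, finder gives the robot as it stands.
- The arm moves only by the tool jog_arm, never from a script. Its arguments are lists of equal length, an entry for each row: "gripper": the opening, from 0 (shut) to 1 (fully open); "travel": the shift along the tool's x, y, z in units of 400 mm (1.0 is 400 mm), a list of three; "twist": the turn about the tool's z in units of 180 degrees (1.0 is 180 degrees). A call has 1 to 20 rows; each row shifts and turns the pose as measured when the row begins, along the tool's axes as they then stand; what a row does not reach is not made up. A row lasts 1/8 s, in which the tool goes at most 62.5 mm and 10.7 degrees, less where a joint would pass 70% of its speed; a pose out of reach is approached as far as the arm can. A call with a number of a shift or a turn outside -1 to 1 is refused whole. A call with a gripper value outside its range is refused whole. The fingers move at their own pace and stop on an object; "force" is the grip in N (left out, the last holds). Time passes only in rows, so rows that do not move let the fingers close. It gives the time, the measured TCP pose, the force and the opening at its end, in the units of the state.
- ctrl.sense(): the state, without advancing time (a new reading comes with each control period).
- vision.grab_frame(name): name is "side" or "top"; returns (picture, depth): 384x512x3 uint8, red, green, blue; 384x512 float32, m along the optical axis (not along the pixel's ray), 0 where there is no reading.
- vision.camera_model(name): a dict with "fx", "fy", "cx", "cy" (pixels), "D" ([k1, k2, p1, p2, k3] as OpenCV has them; the pictures are not rectified), "origin" and "attitude" of the camera in the world. Camera axes: x right, y down, z forward; pixel columns grow to the right and rows downward; lengths in m; the calibration is good to about 2 mm. A picture is of the moment at which its call begins. camera_model takes no time and is no camera call.
- ticket.job_done(): hands the job in, once; it reports no verdict.
Trained networks look in the newest picture that a camera, given by its name, has taken for a name from the list of things; names that differ only in an ending like _2 or _b are one class to them, and where a whole thing is asked for, a point or a joint stands for the part that bears it (a point fixed in the world has none). Each returns a list of dicts, best first, with "score" (0 to 1); they miss things now and then, are a little off and sometimes report something else, mostly with a low value. They report only what shows in the picture. A call takes as long as a camera call.
- finder.masks_of(camera, name): "mask" (384x512 bool, what is visible of it) and "location" ([column, row] in pixels, amid what is visible of it).
- finder.landmark_of(camera, name): "location" ([column, row] in pixels: a listed point, or the origin of a listed thing).
The state is a dict: "clock": time; "joints": joint angles; "joint_velocities": joint speeds; "joint_torque": joint torques, N m; "eef_pos": TCP position; "ee_rot": TCP orientation; "force": force on the tool from outside, world axes, zero at the start; "torque": the same for the moment, N m; "opening": opening from 0.0 (shut) to 1.0 (fully open).
Only numpy, scipy, OpenCV 4.12 (cv2) and the standard library are available. Lean on these libraries where they do the work, as an engineer would, in place of code of your own. Each camera call takes 0.05 s, during which the arm holds its last target.

## Working session

There is one attempt and no reset: what is moved stays moved. The work goes in short steps, Python scripts to look and compute and a tool call to move; the robot and the scene stay as the last step left them, time stands still between calls to the robot, and variables do not carry over. Pictures are saved under pics/ and viewed, and the job is handed in when it is done.

Besides the shell and the picture viewer there is one more tool, called after "Call:" as name(argument=value, ...), one argument or row to a line, values as JSON. jog_arm: Moves the arm, as the interface text tells. Its arguments: {"type":"object","properties":{"gripper":{"type":"array"},"travel":{"type":"array"},"twist":{"type":"array"},"force":{"type":"number"}},"required":["gripper","travel","twist"]}

```bash
ls; mkdir -p pics; python3 - <<'E'
from bench import ctrl, vision
import cv2
for n in("top","side"):
    p,d=vision.grab_frame(n); cv2.imwrite(f"pics/{n}0.png",p[:,:,::-1]); print(vision.camera_model(n))
print(ctrl.sense())
E
```

```text
pics
{'fx': 385.8468746005367, 'fy': 385.8468746005367, 'cx': 264.0200829643343, 'cy': 188.0025507693744, 'D': array([-0.11912275,  0.        ,  0.        ,  0.        ,  0.        ]), 'origin': array([0.40851125, 0.00737834, 1.18018613]), 'attitude': array([-174.00235905,   -0.9732643 ,  -91.25137386])}
{'fx': 375.029054271923, 'fy': 375.029054271923, 'cx': 252.69258220824238, 'cy': 192.0387984787295, 'D': array([-0.02995084,  0.        ,  0.        ,  0.        ,  0.        ]), 'origin': array([ 0.46192724, -0.68922451,  0.63197245]), 'attitude': array([-130.72013734,   -0.7022767 ,   -6.87366718])}
{'clock': 0.1, 'joints': array([ 70.90242895,  29.12129425, -13.60950438,  86.00298481,
         7.20411576,  65.82699732,  -8.87064797]), 'joint_velocities': array([-0.01652947, -0.0985558 ,  0.05460793, -0.14293895,  0.0598711 ,
       -0.1090691 , -0.00346065]), 'joint_torque': array([-4.29733103e-03, -6.21826816e+01, -2.19467372e+00, -2.50202000e+01,
        1.24177232e-02,  7.77615700e-03,  4.68390442e-05]), 'eef_pos': array([ 0.26527423, -0.56541416,  0.23051035]), 'ee_rot': array([-1.79907788e+02,  3.46980848e-03,  2.51424980e+01]), 'force': array([-0.00731685, -0.10285052,  0.03961291]), 'torque': array([ 0.01117707,  0.03280455, -0.03952478]), 'opening': 0.9969804971332562}
```

View pics/top0.png

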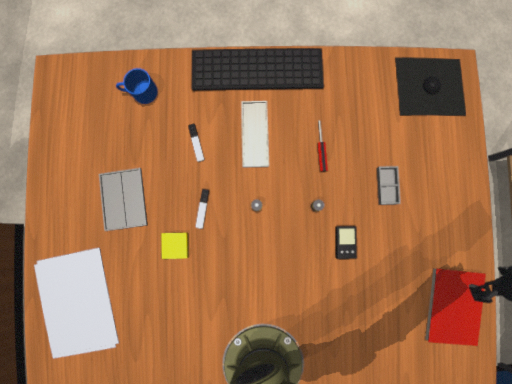

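View pics/side0.png

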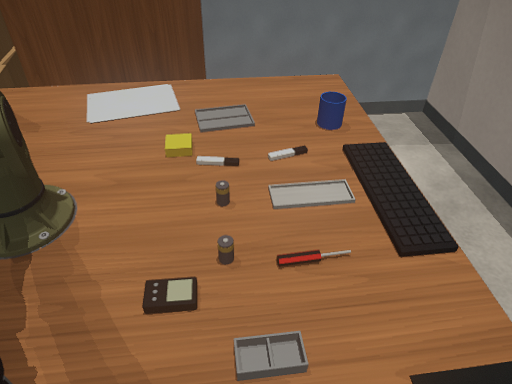

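The top view shows everything unobstructed: pen tray (123,199), tool tray (255,133), battery box (389,185), markers (196,142) and (202,208), cells (257,205) and (318,205), screwdriver (322,147), meter (346,242) and notes (175,246). Next I measure poses.

```bash
cat > h.py <<'E'
from bench import ctrl, vision, ticket, finder
import numpy as np, cv2
from scipy.spatial.transform import Rotation as Ro
def cam(n):
    m=vision.camera_model(n); K=np.array([[m['fx'],0,m['cx']],[0,m['fy'],m['cy']],[0,0,1]])
    R=Ro.from_euler('xyz',m['attitude'],degrees=True).as_matrix()
    return K,np.array(m['D']),R,np.array(m['origin'])
def rays(n,uv):
    K,D,R,o=cam(n)
    p=cv2.undistortPoints(np.array(uv,float).reshape(-1,1,2),K,D).reshape(-1,2)
    return np.c_[p,np.ones(len(p))]@R.T,o
def atz(n,uv,z):
    r,o=rays(n,uv); z=np.asarray(z)
    return o+r*((z-o[2])/r[:,2])[:,None]
def atd(n,uv,d):
    r,o=rays(n,uv); return o+r*np.asarray(d)[:,None]
def proj(n,P):
    K,D,R,o=cam(n); q,_=cv2.projectPoints(((np.array(P)-o)@R).reshape(-1,1,3),np.zeros(3),np.zeros(3),K,D); return q.reshape(-1,2)
def cloud(n,mask,d):
    v,u=np.nonzero(mask&(d>0)); return atd(n,np.c_[u,v],d[v,u])
E
python3 - <<'E'
from h import *
np.set_printoptions(precision=4,suppress=True)
fr={n:vision.grab_frame(n) for n in("top","side")}
for n in("top","side"):
  p,d=fr[n]
  for name in["marker_a","cell_a","screwdriver","pen_tray","tool_tray","battery_box","meter","notes"]:
    for r in finder.masks_of(n,name):
      if r['score']<.4: continue
      c=cloud(n,r['mask'],d)
      if len(c)<10: continue
      (cx,cy),(w,h),a=cv2.minAreaRect(c[:,:2].astype(np.float32))
      print(n,name,round(r['score'],2),np.round(r['location']),r['mask'].sum(),'ctr',np.round([cx,cy],4),'wh',np.round([w,h],3),'a',round(a,1),'z',np.round(np.percentile(c[:,2],[5,50,95]),3), 'mean',c.mean(0).round(4))
print(ctrl.sense()['clock'])
E
```

```text
top marker_a 0.82 [196. 143.] 292 ctr [0.6768 0.1927] wh [0.12  0.023] a 15.0 z [0.007 0.016 0.02 ] mean [0.6768 0.1919 0.0152]
top marker_a 0.65 [203. 206.] 298 ctr [0.4741 0.175 ] wh [0.026 0.116] a 79.3 z [0.008 0.016 0.02 ] mean [0.4747 0.1726 0.0154]
top cell_a 0.64 [317. 208.] 131 ctr [ 0.4746 -0.1702] wh [0.033 0.032] a 13.6 z [0.008 0.057 0.061] mean [ 0.4741 -0.1682  0.051 ]
top screwdriver 0.7 [123. 196.] 2495 ctr [0.5056 0.4213] wh [0.178 0.135] a 7.5 z [0.001 0.005 0.013] mean [0.5051 0.4223 0.0055]
top screwdriver 0.57 [321. 156.] 345 ctr [ 0.655  -0.1976] wh [0.154 0.032] a 1.4 z [-0.001  0.02   0.026] mean [ 0.6368 -0.1944  0.0168]
top tool_tray 0.96 [254. 134.] 1723 ctr [0.7019 0.0091] wh [0.08 0.21] a 89.8 z [0.001 0.005 0.013] mean [0.7019 0.0094 0.0053]
top battery_box 0.55 [391. 186.] 813 ctr [ 0.533  -0.4018] wh [0.117 0.072] a 0.6 z [0.001 0.006 0.03 ] mean [ 0.5326 -0.399   0.0115]
top meter 0.66 [346. 239.] 703 ctr [ 0.3615 -0.2594] wh [0.065 0.097] a 89.0 z [0.021 0.026 0.03 ] mean [ 0.3614 -0.2569  0.0258]
top notes 0.86 [174. 248.] 675 ctr [0.3641 0.2561] w
[... 812 characters left out ...]
 0.025] mean [ 0.6354 -0.1998  0.0188]
side pen_tray 0.82 [222. 118.] 1310 ctr [0.5054 0.435 ] wh [0.188 0.171] a 6.5 z [-0.     0.003  0.011] mean [0.5046 0.4206 0.0042]
side tool_tray 0.61 [311. 195.] 1987 ctr [0.7029 0.0153] wh [0.103 0.21 ] a 87.6 z [0.    0.003 0.011] mean [0.7021 0.0101 0.0041]
side battery_box 0.87 [268. 355.] 3013 ctr [ 0.5359 -0.3905] wh [0.078 0.125] a 90.0 z [0.001 0.006 0.029] mean [ 0.5334 -0.3976  0.0119]
side meter 0.59 [170. 293.] 1726 ctr [ 0.3591 -0.2593] wh [0.064 0.103] a 89.0 z [0.009 0.026 0.028] mean [ 0.3623 -0.2663  0.0235]
side notes 0.76 [176. 146.] 598 ctr [0.3596 0.2542] wh [0.083 0.079] a 1.6 z [0.003 0.028 0.03 ] mean [0.3627 0.2415 0.0231]
1.0
```

```bash
python3 - <<'E'
from h import *
np.set_printoptions(precision=4,suppress=True)
fr={n:vision.grab_frame(n) for n in("top","side")}
def win(n,ctr,r,zlo,zhi):
  d=fr[n][1]; c=cloud(n,np.ones_like(d,bool),d)
  return c[(abs(c[:,0]-ctr[0])<r[0])&(abs(c[:,1]-ctr[1])<r[1])&(c[:,2]>zlo)&(c[:,2]<zhi)]
def rect(c):
  (x,y),(w,h),a=cv2.minAreaRect(c[:,:2].astype(np.float32)); 
  if w<h: a-=90; w,h=h,w
  return np.round([x,y,w,h,a],4), len(c)
for n in fr:
  for nm,ctr,r,lo,hi in [("mA",(.677,.192),(.08,.05),.008,.03),("mB",(.474,.173),(.04,.08),.008,.03),("c1",(.476,-.17),(.03,.03),.052,.07),("c2",(.476,0),(.03,.03),.052,.07),
    ("sd_h",(.62,-.195),(.06,.03),.015,.04),("sd",(.66,-.195),(.1,.03),.007,.04),("pt",(.505,.42),(.12,.1),.007,.02),("tt",(.702,.009),(.12,.055),.007,.02),("bb",(.533,-.4),(.08,.05),.022,.04)]:
    c=win(n,ctr,r,lo,hi); 
    if len(c)<5: print(n,nm,len(c)); continue
    print(n,nm,*rect(c),'mean',c.mean(0))
  c=win(n,(.66,-.195),(.1,.03),.007,.04); l=cv2.fitLine(c[:,:2].astype(np.float32),cv2.DIST_HUBER,0,.01,.01).ravel(); print('sd ang',np.degrees(np.arctan2(l[1],l[0])), c[:,0].min(),c[:,0].max())
E
```

```text
top mA [0.6775 0.1933 0.122  0.0377 5.3982] 284 mean [0.6765 0.1925 0.016 ]
top mB [  0.4738   0.174    0.0837   0.023  -10.7933] 205 mean [0.4736 0.1733 0.0161]
top c1 [  0.4757  -0.1701   0.0314   0.0297 -88.6206] 103 mean [ 0.4754 -0.1701  0.058 ]
top c2 [ 0.4781  0.0072  0.0292  0.0263 89.3285] 92 mean [0.4781 0.0081 0.0584]
top sd_h [ 0.627  -0.195   0.0975  0.0244  2.9152] 238 mean [ 0.6234 -0.1947  0.022 ]
top sd [ 0.6623 -0.1978  0.1685  0.0322 -2.8892] 290 mean [ 0.6351 -0.194   0.0205]
top pt [ 0.4997  0.4166  0.2075  0.1756 -2.9132] 651 mean [0.5066 0.421  0.0102]
top tt [0.7035 0.0089 0.2138 0.0812 0.9918] 398 mean [0.7068 0.0103 0.0105]
top bb [ 0.5318 -0.3968  0.1146  0.0623  0.5937] 199 mean [ 0.5289 -0.3947  0.0277]
sd ang 1.8377744 0.5783401876418345 0.7455580180268717
side mA [ 0.6777  0.1914  0.1196  0.0243 14.7952] 233 mean [0.6754 0.1891 0.0135]
side mB [  0.4753   0.1727   0.0813   0.0245 -10.1884] 171 mean [0.4748 0.17   0.0136]
side c1 [  0.4741  -0.1729   0.0317   0.0297 -21.0131] 164 mean [ 0.4741 -0.1743  0.0567]
side c2 [ 0.478   0.0082  0.0321  0.0313 78.779 ] 111 mean [0.4782 0.0064 0.0564]
side sd_h [ 0.6286 -0.1954  0.0972  0.0267  3.1206] 433 mean [ 0.6253 -0.1998  0.0216]
side sd [ 0.6608 -0.1937  0.1618  0.0267  3.0159] 604 mean [ 0.6367 -0.1998  0.019 ]
side pt [0.5053 0.421  0.1783 0.1382 7.0189] 262 mean [0.5064 0.4171 0.0097]
side tt [0.7031 0.0103 0.2094 0.0856 0.3838] 420 mean [0.7054 0.0073 0.0098]
side bb [ 0.533  -0.3977  0.117   0.0617  0.3819] 816 mean [ 0.5337 -0.4004  0.0271]
sd ang 5.3030667 0.5800495257768206 0.7415093394385686
```

```bash
cat >> h.py <<'E'
def to(x,y,z,yaw=None):
    s=ctrl.sense(); R=Ro.from_euler('xyz',s['ee_rot'],degrees=True)
    t=R.inv().apply(np.array([x,y,z])-s['eef_pos'])/.4
    dy=0 if yaw is None else ((yaw-s['ee_rot'][2]+90)%180-90)
    print('pos',s['eef_pos'].round(4),'rot',s['ee_rot'].round(1),'travel tot',t.round(4),'twist',round(-dy/180,4),'open',round(s['opening'],3),'clk',s['clock'],'j',s['joints'].round(0))
E
```

Call:
jog_arm(
  gripper=[1,1,1,1],
  travel=[
    [0,0,0],
    [0,0,0],
    [0,0,0],
    [0,0,0],
  ],
  twist=[0.047,0.047,0.047,0],
)

```text
clock: 1.6
eef_pos: [0.2655, -0.5658, 0.2312]
ee_rot: [-180.0, -0.0, -0.9]
force: [-0.9, 0.5, 0.7]
opening: 0.999
```

Call:
jog_arm(
  gripper=[1,1,1,1,1,1,1,1,1,1],
  travel=[
    [0.058,-0.124,0.01],
    [0.058,-0.124,0.01],
    [0.058,-0.124,0.01],
    [0.058,-0.124,0.01],
    [0.058,-0.124,0.01],
    [0.058,-0.124,0.01],
    [0.058,-0.124,0.01],
    [0.058,-0.124,0.01],
    [0,0,0],
    [0,0,0],
  ],
  twist=[0,0,0,0,0,0,0,0,0,0],
  force=40,
)

```text
clock: 2.85
eef_pos: [0.4587, -0.1589, 0.1983]
ee_rot: [179.8, -0.2, 1.3]
force: [0.3, 0.1, 0.2]
opening: 0.997
```

```bash
python3 -c "
from h import *
to(.475,-.171,.034,0)"
```

```text
pos [ 0.4587 -0.1589  0.1983] rot [179.8  -0.2   1.3] travel tot [0.0382 0.0294 0.4111] twist 0.0073 open 0.997 clk 2.85 j [ 26.  19. -14. 110.   6.  52. -79.]
```

Call:
jog_arm(
  gripper=[1,1,1,1,1,1,1],
  travel=[
    [0.038,0.03,0.03],
    [0,0,0.08],
    [0,0,0.08],
    [0,0,0.08],
    [0,0,0.06],
    [0,0,0.03],
    [0,0,0],
  ],
  twist=[0.007,0,0,0,0,0,0],
)

```text
clock: 3.72
eef_pos: [0.4737, -0.1831, 0.052]
ee_rot: [179.5, -0.4, -0.3]
force: [0.0, -0.2, 0.7]
opening: 0.998
```

```bash
python3 -c "
from h import *
to(.475,-.171,.034,0)"
```

```text
pos [ 0.4737 -0.1831  0.052 ] rot [179.5  -0.4  -0.3] travel tot [ 0.0028 -0.0306  0.0448] twist -0.0015 open 0.998 clk 3.725 j [ 25.  32. -10. 117.  11.  32. -83.]
```

Call:
jog_arm(
  gripper=[1,1,1,1],
  travel=[
    [0.003,-0.03,0.02],
    [0,0,0.02],
    [0,0,0.005],
    [0,0,0],
  ],
  twist=[0,0,0,0],
)

```text
clock: 4.22
eef_pos: [0.4766, -0.1708, 0.0348]
ee_rot: [179.4, -0.6, -0.2]
force: [0.7, -1.4, 0.4]
opening: 1.003
```

```bash
python3 -c "
from h import *
to(.475,-.171,.034,0)"
```

```text
pos [ 0.4766 -0.1708  0.0348] rot [179.4  -0.6  -0.2] travel tot [-0.0039  0.0004  0.0019] twist -0.0012 open 1.003 clk 4.225 j [ 23.  33.  -9. 118.  11.  29. -85.]
```

Call:
jog_arm(
  gripper=[0.3,0.3,0.3,0.3,0.3,0.3,0.3,0.3],
  travel=[
    [0,0,0],
    [0,0,0],
    [0,0,0],
    [0,0,0],
    [0,0,0],
    [0,0,0],
    [0,0,0],
    [0,0,0],
  ],
  twist=[0,0,0,0,0,0,0,0],
  force=40,
)

```text
clock: 5.22
eef_pos: [0.4769, -0.1712, 0.0355]
ee_rot: [179.4, -0.7, -0.2]
force: [0.1, 0.4, 1.1]
opening: 0.368
```

Call:
jog_arm(
  gripper=[0.2,0.2,0.2,0.2,0.2],
  travel=[
    [0,0,-0.05],
    [0,0,-0.08],
    [0,0,-0.08],
    [0,0,0],
    [0,0,0],
  ],
  twist=[0,0,0,0,0],
)

```text
clock: 5.85
eef_pos: [0.4743, -0.17, 0.1198]
ee_rot: [179.4, -0.5, -0.2]
force: [0.6, -0.5, -1.4]
opening: 0.37
```

```bash
python3 -c "
from h import *
to(.561,-.398,.1,0)
p,d=vision.grab_frame('side'); cv2.imwrite('pics/s1.png',p[:,:,::-1])"
```

```text
pos [ 0.4743 -0.17    0.1198] rot [179.4  -0.5  -0.2] travel tot [0.2186 0.5684 0.0569] twist -0.0014 open 0.37 clk 5.85 j [ 25.  26. -12. 113.   9.  41. -82.]
```

View pics/s1.png

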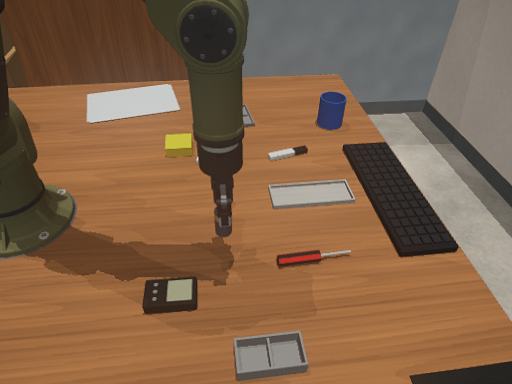

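The cell is held, hanging at about (223,215) below the jaws.

Call:
jog_arm(
  gripper=[0.2,0.2,0.2,0.2,0.2,0.2,0.2,0.2],
  travel=[
    [0.03,0.08,0],
    [0.044,0.11,0],
    [0.044,0.11,0],
    [0.044,0.11,0],
    [0.03,0.08,0],
    [0.015,0.04,0],
    [0,0,0],
    [0,0,0],
  ],
  twist=[0,0,0,0,0,0,0,0],
)

```text
clock: 6.9
eef_pos: [0.5546, -0.3843, 0.1088]
ee_rot: [180.0, 0.4, 0.0]
force: [0.1, 0.6, -1.0]
opening: 0.372
```

```bash
python3 -c "
from h import *
to(.561,-.398,.08,0)"
```

```text
pos [ 0.5546 -0.3843  0.1088] rot [180.    0.4   0. ] travel tot [0.0165 0.0342 0.072 ] twist 0.0 open 0.372 clk 6.9 j [ 39.  40. -12.  86.   9.  55. -65.]
```

Call:
jog_arm(
  gripper=[0.2,0.2,0.2,0.2,0.2],
  travel=[
    [0.016,0.03,0],
    [0,0,0.03],
    [0,0,0.03],
    [0,0,0],
    [0,0,0],
  ],
  twist=[0,0,0,0,0],
)

```text
clock: 7.52
eef_pos: [0.5611, -0.3941, 0.0824]
ee_rot: [-179.9, 0.5, 0.2]
force: [-0.0, 0.1, 0.1]
opening: 0.373
```

```bash
python3 -c "
from h import *
to(.561,-.398,.04,0)
p,d=vision.grab_frame('side'); cv2.imwrite('pics/s2.png',p[:,:,::-1])"
```

```text
pos [ 0.5611 -0.3941  0.0824] rot [-179.9    0.5    0.2] travel tot [0.0008 0.01   0.1061] twist 0.001 open 0.373 clk 7.525 j [ 39.  42. -11.  86.  10.  54. -65.]
```

View pics/s2.png

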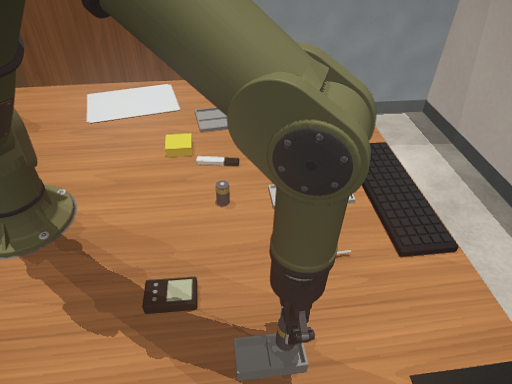

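Cell now hangs over the far-x well (290,335). Lowering it.

Call:
jog_arm(
  gripper=[0.2,0.2,0.2,0.2,0.2,0.2],
  travel=[
    [0.001,0.01,0.03],
    [0,0,0.035],
    [0,0,0.02],
    [0,0,0.01],
    [0,0,0.005],
    [0,0,0],
  ],
  twist=[0,0,0,0,0,0],
)

```text
clock: 8.32
eef_pos: [0.5611, -0.3984, 0.0398]
ee_rot: [-179.9, 0.5, 0.2]
force: [0.1, 0.5, -0.3]
opening: 0.367
```

```bash
python3 -c "
from h import *
to(.561,-.398,.04,0)"
```

```text
pos [ 0.5611 -0.3984  0.0398] rot [-179.9    0.5    0.2] travel tot [-0.0001 -0.001  -0.0006] twist 0.0009 open 0.367 clk 8.325 j [ 39.  45. -11.  87.  10.  49. -65.]
```

Call:
jog_arm(
  gripper=[0.7,0.7,0.7,0.7,0.7,0.8,1,1,1,1],
  travel=[
    [0,0,0],
    [0,0,0],
    [0,0,0],
    [0,0,0],
    [0,0,-0.05],
    [0,0,-0.1],
    [0,0,-0.1],
    [0,-0.05,-0.02],
    [0,-0.1,0],
    [-0.03,-0.1,0],
  ],
  twist=[0,0,0,0,0,0,0,0,0,0],
)

```text
clock: 9.57
eef_pos: [0.5494, -0.2979, 0.1503]
ee_rot: [-180.0, 0.5, -0.1]
force: [0.7, 0.4, -1.0]
opening: 1.001
```

```bash
python3 -c "
from h import *
to(.478,.0075,.035,0)"
```

```text
pos [ 0.5494 -0.2979  0.1503] rot [-1.8e+02  5.0e-01 -1.0e-01] travel tot [-0.1772 -0.7631  0.2903] twist -0.0005 open 1.001 clk 9.575 j [ 34.  33. -12.  92.   8.  56. -71.]
```

Call:
jog_arm(
  gripper=[1,1,1,1,1,1,1,1,1],
  travel=[
    [-0.025,-0.12,0],
    [-0.025,-0.12,0],
    [-0.025,-0.12,0],
    [-0.025,-0.12,0],
    [-0.025,-0.1,0.02],
    [-0.025,-0.06,0.04],
    [0,-0.02,0.04],
    [0,0,0],
    [0,0,0],
  ],
  twist=[0,0,0,0,0,0,0,0,0],
)

```text
clock: 10.7
eef_pos: [0.4796, -0.0145, 0.1075]
ee_rot: [-179.7, 0.8, 0.6]
force: [0.3, -0.2, 0.6]
opening: 1.001
```

```bash
python3 -c "
from h import *
to(.478,.0075,.035,0)
p,d=vision.grab_frame('side'); cv2.imwrite('pics/s3.png',p[:,:,::-1])"
```

```text
pos [ 0.4796 -0.0145  0.1075] rot [-179.7    0.8    0.6] travel tot [-0.0009 -0.0541  0.1815] twist 0.0035 open 1.001 clk 10.7 j [   9.   26.  -14.  116.    9.   40. -100.]
```

View pics/s3.png

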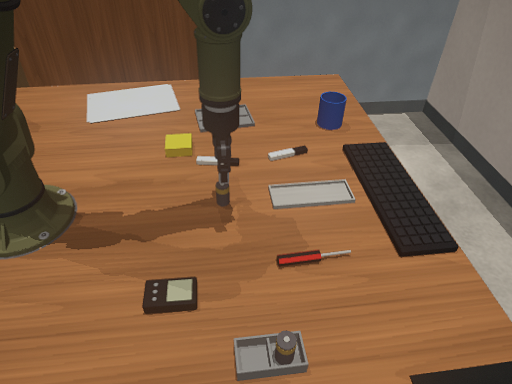

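The first cell stands upright in the far-x well (286,347). The gripper is above the second cell (223,193).

Call:
jog_arm(
  gripper=[1,1,1,1,1,1],
  travel=[
    [0,-0.05,0.02],
    [0,0,0.05],
    [0,0,0.05],
    [0,0,0.03],
    [0,0,0],
    [0,0,0],
  ],
  twist=[0.003,0,0,0,0,0],
)

```text
clock: 11.5
eef_pos: [0.4819, 0.0025, 0.0491]
ee_rot: [-179.7, 0.5, -0.4]
force: [-1.0, 0.3, -0.4]
opening: 1.0
```

```bash
python3 -c "
from h import *
to(.478,.0075,.035,0)"
```

```text
pos [0.4819 0.0025 0.0491] rot [-179.7    0.5   -0.4] travel tot [-0.0095 -0.0123  0.0353] twist -0.002 open 1.0 clk 11.5 j [   5.   31.  -11.  120.   11.   31. -105.]
```

Call:
jog_arm(
  gripper=[1,1,1,0.3,0.3,0.3,0.3,0.3,0.3,0.3],
  travel=[
    [-0.01,-0.012,0.015],
    [0,0,0.018],
    [0,0,0],
    [0,0,0],
    [0,0,0],
    [0,0,0],
    [0,0,0],
    [0,0,0],
    [0,0,0],
    [0,0,0],
  ],
  twist=[0,0,0,0,0,0,0,0,0,0],
)

```text
clock: 12.75
eef_pos: [0.4784, 0.0077, 0.0364]
ee_rot: [-179.7, 0.3, -0.4]
force: [-0.2, -0.0, -0.5]
opening: 0.371
```

Call:
jog_arm(
  gripper=[0.2,0.2,0.2,0.2,0.2],
  travel=[
    [0,0,-0.05],
    [0,0,-0.08],
    [0,0,-0.08],
    [0,0,0],
    [0,0,0],
  ],
  twist=[0,0,0,0,0],
)

```text
clock: 13.38
eef_pos: [0.4775, 0.0072, 0.1211]
ee_rot: [-179.7, 0.5, -0.4]
force: [-1.1, 0.4, -0.7]
opening: 0.369
```

```bash
python3 -c "
from h import *
to(.505,-.399,.11,0)"
```

```text
pos [0.4775 0.0072 0.1211] rot [-179.7    0.5   -0.4] travel tot [0.0755 1.015  0.0223] twist -0.002 open 0.369 clk 13.375 j [   6.   24.  -14.  116.    8.   41. -103.]
```

Call:
jog_arm(
  gripper=[0.2,0.2,0.2,0.2,0.2,0.2,0.2,0.2,0.2,0.2,0.2,0.2],
  travel=[
    [0.006,0.05,0],
    [0.007,0.1,0],
    [0.007,0.12,0],
    [0.007,0.12,0],
    [0.007,0.12,0],
    [0.007,0.12,0],
    [0.007,0.12,0],
    [0.007,0.1,0],
    [0,0.06,0],
    [0,0.03,0],
    [0,0,0],
    [0,0,0],
  ],
  twist=[0,0,0,0,0,0,0,0,0,0,0,0],
)

```text
clock: 14.88
eef_pos: [0.4928, -0.3747, 0.1008]
ee_rot: [-179.1, 1.7, 0.1]
force: [0.5, 0.6, -0.4]
opening: 0.374
```

```bash
python3 -c "
from h import *
to(.505,-.399,.08,0)"
```

```text
pos [ 0.4928 -0.3747  0.1008] rot [-1.791e+02  1.700e+00  1.000e-01] travel tot [0.0321 0.0615 0.05  ] twist 0.0003 open 0.374 clk 14.875 j [ 42.  37. -13.  94.  10.  52. -64.]
```

Call:
jog_arm(
  gripper=[0.2,0.2,0.2,0.2,0.2,0.2],
  travel=[
    [0.02,0.04,0],
    [0.01,0.02,0],
    [0,0,0.02],
    [0,0,0.02],
    [0,0,0],
    [0,0,0],
  ],
  twist=[0,0,0,0,0,0],
)

```text
clock: 15.62
eef_pos: [0.5054, -0.3924, 0.0828]
ee_rot: [-178.8, 1.8, 0.5]
force: [-0.5, -0.6, -1.9]
opening: 0.369
```

```bash
python3 -c "
from h import *
to(.505,-.399,.04,0)
p,d=vision.grab_frame('side'); cv2.imwrite('pics/s4.png',p[:,:,::-1])"
```

```text
pos [ 0.5054 -0.3924  0.0828] rot [-178.8    1.8    0.5] travel tot [0.0022 0.0187 0.1065] twist 0.0025 open 0.369 clk 15.625 j [ 43.  39. -12.  92.  10.  52. -63.]
```

View pics/s4.png

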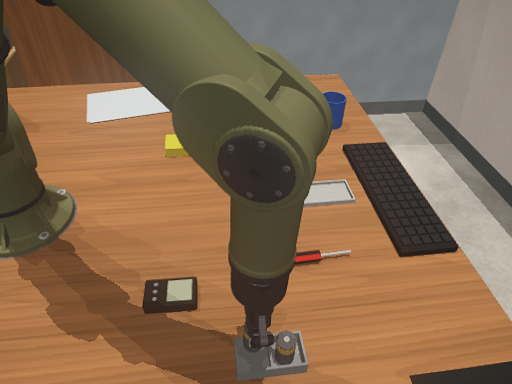

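Cell over the near-x well (258,345), the other still upright at (286,345). Lowering.

Call:
jog_arm(
  gripper=[0.2,0.2,0.2,0.2,0.2,0.2],
  travel=[
    [0.002,0.018,0.02],
    [0,0,0.04],
    [0,0,0.025],
    [0,0,0.012],
    [0,0,0.005],
    [0,0,0],
  ],
  twist=[0.002,0,0,0,0,0],
)

```text
clock: 16.42
eef_pos: [0.5054, -0.3996, 0.0409]
ee_rot: [-178.9, 1.7, 0.0]
force: [0.0, 0.6, -0.6]
opening: 0.373
```

```bash
python3 -c "
from h import *
to(.505,-.399,.041,0)"
```

```text
pos [ 0.5054 -0.3996  0.0409] rot [-178.9    1.7    0. ] travel tot [-0.0009 -0.0014 -0.0001] twist 0.0002 open 0.373 clk 16.425 j [ 43.  43. -12.  93.  11.  48. -63.]
```

Release, rise, then go towards the screwdriver (balance point about (0.639, −0.196)).

Call:
jog_arm(
  gripper=[0.7,0.7,0.7,0.7,0.7,0.7,0.7,0.7,0.7,0.7,0.7,0.7],
  travel=[
    [0,0,0],
    [0,0,0],
    [0,0,0],
    [0,0,0],
    [0,0,-0.05],
    [0,0,-0.1],
    [0,0,-0.1],
    [0,0,0],
    [0.06,-0.1,0],
    [0.1,-0.12,0],
    [0.07,-0.12,0],
    [0,0,0],
  ],
  twist=[0,0,0,0,0,0,0,0,0,0,0,0],
)

```text
clock: 17.92
eef_pos: [0.6011, -0.2624, 0.1388]
ee_rot: [-178.8, 2.0, -0.1]
force: [-0.2, -0.5, -0.7]
opening: 0.699
```

```bash
python3 -c "
from h import *
to(.639,-.196,.05,3)"
```

```text
pos [ 0.6011 -0.2624  0.1388] rot [-1.788e+02  2.000e+00 -1.000e-01] travel tot [ 0.1019 -0.1615  0.222 ] twist -0.0175 open 0.699 clk 17.925 j [ 29.  37. -13.  86.   8.  60. -76.]
```

Call:
jog_arm(
  gripper=[0.7,0.7,0.7,0.7,0.7,0.7,0.7],
  travel=[
    [0.05,-0.08,0.04],
    [0.05,-0.07,0.04],
    [0,0,0.05],
    [0,0,0.05],
    [0,0,0.02],
    [0,0,0],
    [0,0,0],
  ],
  twist=[-0.01,-0.007,0,0,0,0,0],
)

```text
clock: 18.8
eef_pos: [0.6348, -0.2024, 0.052]
ee_rot: [-178.8, 2.3, 2.8]
force: [-0.8, -0.2, -0.4]
opening: 0.704
```

```bash
python3 -c "
from h import *
to(.639,-.196,.006,3)
p,d=vision.grab_frame('side'); cv2.imwrite('pics/s5.png',p[:,:,::-1])"
```

```text
pos [ 0.6348 -0.2024  0.052 ] rot [-178.8    2.3    2.8] travel tot [ 0.0158 -0.013   0.1147] twist -0.0008 open 0.704 clk 18.8 j [ 23.  44. -13.  88.  10.  52. -80.]
```

View pics/s5.png

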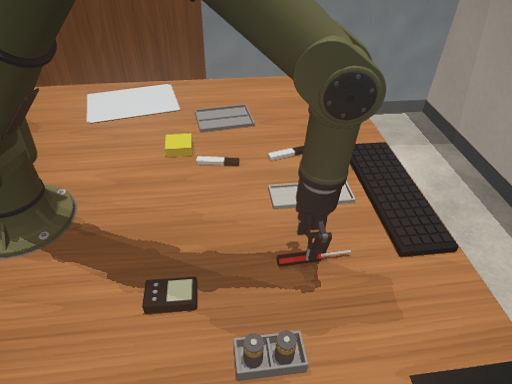

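Both cells are upright in the box at (253,350) and (286,347). The jaws are over the screwdriver handle (312,252). Descending.

Call:
jog_arm(
  gripper=[0.7,0.7,0.7,0.7,0.7,0.7],
  travel=[
    [0.014,-0.013,0.02],
    [0,0,0.04],
    [0,0,0.03],
    [0,0,0.015],
    [0,0,0.005],
    [0,0,0],
  ],
  twist=[0,0,0,0,0,0],
)

```text
clock: 19.6
eef_pos: [0.6389, -0.1958, 0.0054]
ee_rot: [-178.8, 2.2, 2.8]
force: [-0.6, -0.1, -0.2]
opening: 0.703
```

```bash
python3 -c "
from h import *
to(.639,-.196,.006,3)"
```

```text
pos [ 0.6389 -0.1958  0.0054] rot [-178.8    2.2    2.8] travel tot [ 0.0001  0.0003 -0.0016] twist -0.0009 open 0.703 clk 19.6 j [ 22.  47. -12.  90.  11.  47. -82.]
```

Call:
jog_arm(
  gripper=[0.2,0.2,0.2,0.2,0.2,0.2,0.2],
  travel=[
    [0,0,0],
    [0,0,0],
    [0,0,0],
    [0,0,0],
    [0,0,0],
    [0,0,0],
    [0,0,0],
  ],
  twist=[0,0,0,0,0,0,0],
  force=50,
)

```text
clock: 20.48
eef_pos: [0.6394, -0.1962, 0.0063]
ee_rot: [-178.8, 2.2, 2.8]
force: [-0.7, -0.0, -1.2]
opening: 0.264
```

Call:
jog_arm(
  gripper=[0.1,0.1,0.1,0.1,0.1],
  travel=[
    [0,0,-0.05],
    [0,0,-0.08],
    [0,0,-0.08],
    [0,0,0],
    [0,0,0],
  ],
  twist=[0,0,0,0,0],
)

```text
clock: 21.1
eef_pos: [0.6417, -0.1975, 0.0909]
ee_rot: [-178.8, 2.3, 2.8]
force: [-0.9, -0.1, -1.2]
opening: 0.263
```

```bash
python3 -c "
from h import *
to(.6805,.0095,.08,0.5)
p,d=vision.grab_frame('side'); cv2.imwrite('pics/s6.png',p[:,:,::-1])"
```

```text
pos [ 0.6417 -0.1975  0.0909] rot [-178.8    2.3    2.8] travel tot [ 0.1236 -0.5115  0.0332] twist 0.013 open 0.263 clk 21.1 j [ 23.  42. -13.  85.  10.  57. -80.]
```

View pics/s6.png

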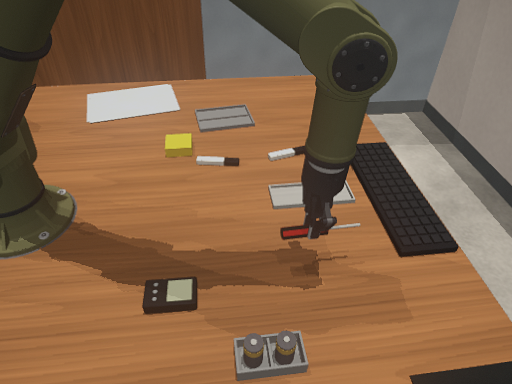

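The screwdriver is lifted level, handle (295,232), tip (360,226).

Call:
jog_arm(
  gripper=[0.1,0.1,0.1,0.1,0.1,0.1,0.1,0.1],
  travel=[
    [0.02,-0.06,0],
    [0.025,-0.11,0],
    [0.025,-0.12,0],
    [0.025,-0.1,0],
    [0.02,-0.06,0],
    [0,-0.02,0],
    [0,0,0],
    [0,0,0],
  ],
  twist=[0.005,0.005,0,0,0,0,0,0],
)

```text
clock: 22.15
eef_pos: [0.6794, -0.0071, 0.0831]
ee_rot: [-178.9, 3.2, 0.7]
force: [0.2, -0.3, -0.6]
opening: 0.264
```

```bash
python3 -c "
from h import *
to(.6805,.0095,.05,0.5)"
```

```text
pos [ 0.6794 -0.0071  0.0831] rot [-178.9    3.2    0.7] travel tot [ 0.0079 -0.04    0.0831] twist 0.0012 open 0.264 clk 22.15 j [  6.  43. -12.  84.   8.  57. -97.]
```

Call:
jog_arm(
  gripper=[0.1,0.1,0.1,0.1,0.1,0.1,0.1],
  travel=[
    [0.008,-0.038,0],
    [0,0,0.04],
    [0,0,0.05],
    [0,0,0.04],
    [0,0,0.02],
    [0,0,0],
    [0,0,0],
  ],
  twist=[0,0,0,0,0,0,0],
)

```text
clock: 23.02
eef_pos: [0.6785, 0.0062, 0.0189]
ee_rot: [-179.0, 3.2, 0.5]
force: [-0.5, -0.2, -0.1]
opening: 0.266
```

```bash
python3 -c "
from h import *
to(.6805,.0095,.0105,0.5)"
```

```text
pos [0.6785 0.0062 0.0189] rot [-179.     3.2    0.5] travel tot [ 0.0061 -0.0079  0.0208] twist -0.0003 open 0.266 clk 23.025 j [  4.  47. -11.  87.   9.  51. -99.]
```

Call:
jog_arm(
  gripper=[0.1,0.1,0.1,0.1,0.38,0.38,0.38,0.38,0.38,0.38,0.6,0.6,0.6],
  travel=[
    [0.005,-0.008,0.01],
    [0,0,0.01],
    [0,0,0],
    [0,0,0],
    [0,0,0],
    [0,0,0],
    [0,0,0],
    [0,0,-0.03],
    [0,0,-0.05],
    [0,0,-0.1],
    [0,0,-0.1],
    [0,0,-0.03],
    [0,0,0],
  ],
  twist=[0,0,0,0,0,0,0,0,0,0,0,0,0],
)

```text
clock: 24.65
eef_pos: [0.6885, 0.0077, 0.143]
ee_rot: [-179.0, 2.9, 0.4]
force: [1.2, -0.1, 0.3]
opening: 0.6
```

```bash
python3 -c "
from h import *
to(.474,.174,.1,-10.7)
p,d=vision.grab_frame('side'); cv2.imwrite('pics/s7.png',p[:,:,::-1])"
```

```text
pos [0.6885 0.0077 0.143 ] rot [-179.     2.9    0.4] travel tot [-0.5269 -0.4175  0.1418] twist 0.0619 open 0.6 clk 24.65 j [  4.  40. -12.  79.   7.  65. -98.]
```

View pics/s7.png

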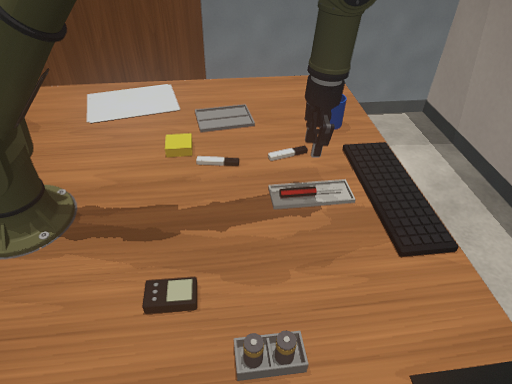

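The screwdriver lies in the tool tray (311,191). Next: marker at (217,161).

Call:
jog_arm(
  gripper=[0.6,0.6,0.6,0.6,0.6,0.6,0.6,0.6,0.6,0.6],
  travel=[
    [-0.08,-0.06,0],
    [-0.1,-0.08,0],
    [-0.1,-0.08,0],
    [-0.1,-0.08,0],
    [-0.08,-0.06,0],
    [-0.03,-0.03,0],
    [0,0,0],
    [0,0,0],
    [0,0,0],
    [0,0,0],
  ],
  twist=[0,0,0,0,0,0,0.031,0.031,0,0],
)

```text
clock: 25.95
eef_pos: [0.4812, 0.1631, 0.144]
ee_rot: [179.9, 4.0, -11.0]
force: [0.0, -0.0, -0.9]
opening: 0.6
```

```bash
python3 -c "
from h import *
to(.474,.174,.05,-10.7)"
```

```text
pos [0.4812 0.1631 0.144 ] rot [179.9   4.  -11. ] travel tot [-0.0063 -0.0237  0.2361] twist -0.0018 open 0.6 clk 25.95 j [ -12.   26.  -11.  107.    3.   51. -126.]
```

Call:
jog_arm(
  gripper=[0.6,0.6,0.6,0.6,0.6,0.6],
  travel=[
    [-0.006,-0.023,0.03],
    [0,0,0.08],
    [0,0,0.07],
    [0,0,0.04],
    [0,0,0],
    [0,0,0],
  ],
  twist=[0,0,0,0,0,0],
)

```text
clock: 26.7
eef_pos: [0.4741, 0.1765, 0.0508]
ee_rot: [180.0, 4.1, -10.7]
force: [0.8, -0.5, -0.5]
opening: 0.602
```

```bash
python3 -c "
from h import *
to(.474,.174,.007,-10.7)
p,d=vision.grab_frame('top'); cv2.imwrite('pics/t8.png',cv2.resize(p[100:300,100:300,::-1],(600,600)))"
```

```text
pos [0.4741 0.1765 0.0508] rot [180.    4.1 -10.7] travel tot [0.0088 0.0063 0.1091] twist -0.0 open 0.602 clk 26.7 j [ -15.   33.  -10.  113.    5.   37. -129.]
```

View pics/t8.png

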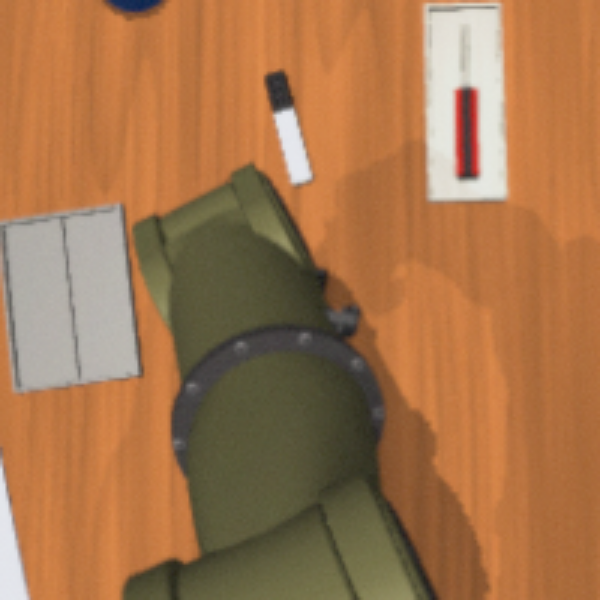

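The arm hides the marker in the crop; the screwdriver is well centred in its tray (465,130). Continuing by measured pose.

Call:
jog_arm(
  gripper=[0.6,0.6,0.6,0.6,0.6,0.6],
  travel=[
    [0.006,0.006,0.02],
    [0,0,0.04],
    [0,0,0.03],
    [0,0,0.012],
    [0,0,0.004],
    [0,0,0],
  ],
  twist=[0,0,0,0,0,0],
)

```text
clock: 27.5
eef_pos: [0.4752, 0.1741, 0.0082]
ee_rot: [-179.9, 3.9, -10.7]
force: [-0.8, -1.1, 0.8]
opening: 0.601
```

Call:
jog_arm(
  gripper=[0.15,0.15,0.15,0.15,0.15,0.15,0.15],
  travel=[
    [0,0,0],
    [0,0,0],
    [0,0,0],
    [0,0,0],
    [0,0,0],
    [0,0,0],
    [0,0,0],
  ],
  twist=[0,0,0,0,0,0,0],
  force=40,
)

```text
clock: 28.38
eef_pos: [0.4758, 0.1743, 0.0092]
ee_rot: [-179.8, 3.8, -10.7]
force: [0.7, 0.8, -0.3]
opening: 0.238
```

Call:
jog_arm(
  gripper=[0.1,0.1,0.1,0.1,0.1],
  travel=[
    [0,0,-0.05],
    [0,0,-0.08],
    [0,0,-0.08],
    [0,0,0],
    [0,0,0],
  ],
  twist=[0,0,0,0,0],
)

```text
clock: 29.0
eef_pos: [0.4805, 0.1727, 0.0942]
ee_rot: [-179.9, 3.9, -10.7]
force: [-0.3, 0.2, -0.6]
opening: 0.24
```

```bash
python3 -c "
from h import *
to(.5095,.388,.07,7.2)
p,d=vision.grab_frame('side'); cv2.imwrite('pics/s9.png',p[:,:,::-1])"
```

```text
pos [0.4805 0.1727 0.0942] rot [-179.9    3.9  -10.7] travel tot [-0.0246 -0.5422  0.0631] twist -0.0996 open 0.24 clk 29.0 j [ -14.   30.  -11.  110.    5.   43. -127.]
```

View pics/s9.png

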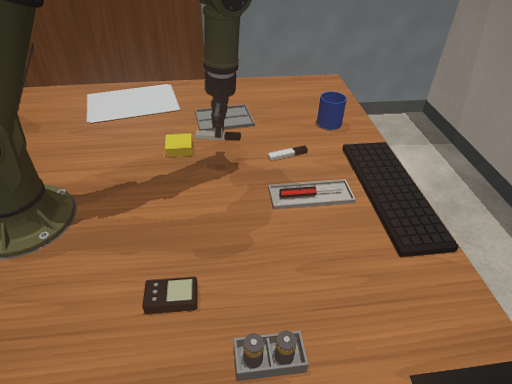

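The marker is lifted level (220,135). I twist first, then carry it across.

Call:
jog_arm(
  gripper=[0.1,0.1,0.1,0.1],
  travel=[
    [0,0,0],
    [0,0,0],
    [0,0,0],
    [0,0,0],
  ],
  twist=[-0.05,-0.05,0,0],
)

```text
clock: 29.55
eef_pos: [0.4783, 0.1723, 0.0906]
ee_rot: [-178.7, 4.1, 7.6]
force: [0.5, -0.8, -0.2]
opening: 0.247
```

```bash
python3 -c "
from h import *
to(.5095,.388,.07,7.2)"
```

```text
pos [0.4783 0.1723 0.0906] rot [-178.7    4.1    7.6] travel tot [ 0.1518 -0.5233  0.0523] twist 0.0021 open 0.247 clk 29.55 j [ -10.   31.  -16.  111.    8.   44. -113.]
```

Call:
jog_arm(
  gripper=[0.1,0.1,0.1,0.1,0.1,0.1,0.1,0.1],
  travel=[
    [0.025,-0.07,0],
    [0.03,-0.11,0],
    [0.03,-0.11,0],
    [0.03,-0.11,0],
    [0.02,-0.07,0],
    [0.01,-0.02,0],
    [0,0,0],
    [0,0,0],
  ],
  twist=[0,0,0,0,0,0,0,0],
)

```text
clock: 30.55
eef_pos: [0.5117, 0.3755, 0.0868]
ee_rot: [-179.1, 4.4, 6.3]
force: [1.2, -0.1, 0.3]
opening: 0.243
```

```bash
python3 -c "
from h import *
to(.5095,.388,.04,7.2)"
```

```text
pos [0.5117 0.3755 0.0868] rot [-179.1    4.4    6.3] travel tot [ 0.0069 -0.0299  0.1173] twist -0.0051 open 0.243 clk 30.55 j [ -28.   40.  -15.   91.    8.   54. -129.]
```

Call:
jog_arm(
  gripper=[0.1,0.1,0.1,0.1,0.1,0.1,0.1],
  travel=[
    [0.006,-0.03,0],
    [0,0,0.04],
    [0,0,0.05],
    [0,0,0.03],
    [0,0,0.02],
    [0,0,0],
    [0,0,0],
  ],
  twist=[-0.005,0,0,0,0,0,0],
)

```text
clock: 31.42
eef_pos: [0.5091, 0.3852, 0.0274]
ee_rot: [-179.2, 4.4, 7.0]
force: [-0.1, -0.1, 1.1]
opening: 0.243
```

```bash
python3 -c "
from h import *
to(.5095,.388,.0135,7.2)
p,d=vision.grab_frame('side'); cv2.imwrite('pics/s10.png',cv2.resize(p[60:210,120:320,::-1],(800,600)))"
```

```text
pos [0.5091 0.3852 0.0274] rot [-179.2    4.4    7. ] travel tot [ 0.0045 -0.0063  0.0346] twist -0.0012 open 0.243 clk 31.425 j [ -29.   44.  -14.   93.    9.   47. -130.]
```

View pics/s10.png

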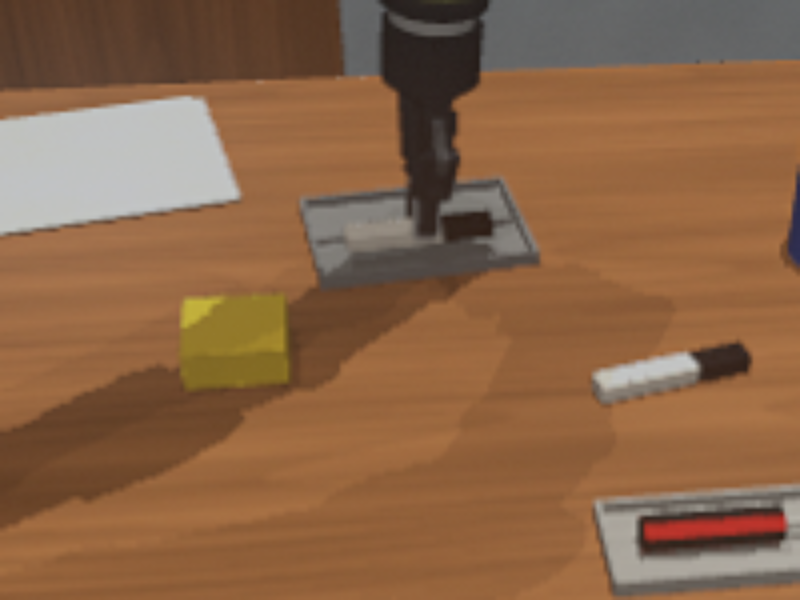

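The marker (345–490, 230 in the crop) is over the near lane and aligned. Setting it down with a narrow release.

Call:
jog_arm(
  gripper=[0.1,0.1,0.1,0.1,0.36,0.36,0.36,0.36,0.36,0.36,0.6,0.6,0.6],
  travel=[
    [0.004,-0.006,0.014],
    [0,0,0.014],
    [0,0,0.005],
    [0,0,0],
    [0,0,0],
    [0,0,0],
    [0,0,0],
    [0,0,-0.03],
    [0,0,-0.05],
    [0,0,-0.1],
    [0,0,-0.1],
    [0,0,0],
    [0,0,0],
  ],
  twist=[0,0,0,0,0,0,0,0,0,0,0,0,0],
)

```text
clock: 33.1
eef_pos: [0.5192, 0.388, 0.1333]
ee_rot: [-179.1, 4.1, 7.0]
force: [-0.0, -0.0, -0.9]
opening: 0.6
```

```bash
python3 -c "
from h import *
to(.677,.192,.12,15)
p,d=vision.grab_frame('side'); cv2.imwrite('pics/s11.png',cv2.resize(p[60:210,120:320,::-1],(800,600)))"
```

```text
pos [0.5192 0.388  0.1333] rot [-179.1    4.1    7. ] travel tot [3.336e-01 5.343e-01 2.000e-04] twist -0.0445 open 0.6 clk 33.1 j [ -29.   38.  -15.   86.    7.   60. -128.]
```

View pics/s11.png

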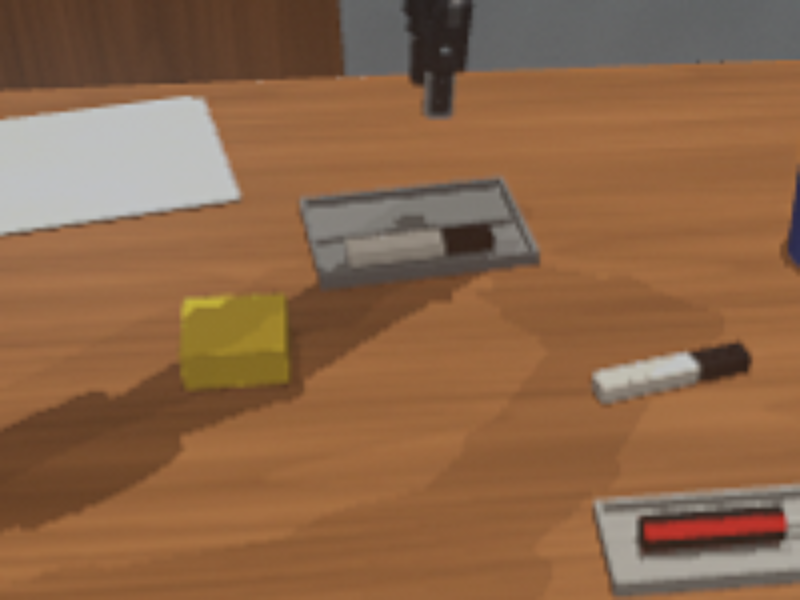

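The marker lies in the near lane (420,243). Now the other marker (670,370).

Call:
jog_arm(
  gripper=[0.6,0.6,0.6,0.6,0.6,0.6,0.6,0.6,0.6,0.6],
  travel=[
    [0.04,0.07,0],
    [0.06,0.11,0],
    [0.07,0.11,0],
    [0.07,0.11,0],
    [0.06,0.07,0],
    [0.02,0.03,0],
    [0,0,0],
    [0,0,0],
    [0,0,0],
    [0,0,0],
  ],
  twist=[0,0,0,0,0,0,-0.022,-0.022,0,0],
)

```text
clock: 34.4
eef_pos: [0.6665, 0.2045, 0.1103]
ee_rot: [-178.3, 4.9, 15.6]
force: [0.0, 0.5, 1.0]
opening: 0.601
```

```bash
python3 -c "
from h import *
to(.677,.192,.05,15)"
```

```text
pos [0.6665 0.2045 0.1103] rot [-178.3    4.9   15.6] travel tot [0.0299 0.0415 0.1474] twist 0.0032 open 0.601 clk 34.4 j [  -9.   44.  -17.   77.   11.   65. -102.]
```

Call:
jog_arm(
  gripper=[0.6,0.6,0.6,0.6,0.6,0.6],
  travel=[
    [0.03,0.042,0.02],
    [0,0,0.05],
    [0,0,0.05],
    [0,0,0.02],
    [0,0,0],
    [0,0,0],
  ],
  twist=[0.003,0,0,0,0,0],
)

```text
clock: 35.15
eef_pos: [0.6816, 0.1877, 0.0498]
ee_rot: [-178.5, 4.9, 14.6]
force: [-0.3, 0.1, 0.6]
opening: 0.603
```

```bash
python3 -c "
from h import *
to(.677,.192,.009,15)"
```

```text
pos [0.6816 0.1877 0.0498] rot [-178.5    4.9   14.6] travel tot [ 0.0004 -0.0106  0.1027] twist -0.002 open 0.603 clk 35.15 j [  -8.   48.  -16.   78.   12.   60. -102.]
```

Call:
jog_arm(
  gripper=[0.6,0.6,0.6,0.6,0.6,0.6],
  travel=[
    [0,-0.01,0.02],
    [0,0,0.04],
    [0,0,0.03],
    [0,0,0.01],
    [0,0,0.003],
    [0,0,0],
  ],
  twist=[-0.002,0,0,0,0,0],
)

```text
clock: 35.9
eef_pos: [0.6769, 0.1924, 0.0068]
ee_rot: [-178.5, 4.8, 15.0]
force: [-0.3, 0.3, -0.6]
opening: 0.605
```

Call:
jog_arm(
  gripper=[0.15,0.15,0.15,0.15,0.15,0.15,0.15],
  travel=[
    [0,0,0],
    [0,0,0],
    [0,0,0],
    [0,0,0],
    [0,0,0],
    [0,0,0],
    [0,0,0],
  ],
  twist=[0,0,0,0,0,0,0],
)

```text
clock: 36.78
eef_pos: [0.6777, 0.1925, 0.008]
ee_rot: [-178.5, 4.7, 15.0]
force: [-0.8, -0.7, 0.1]
opening: 0.243
```

Call:
jog_arm(
  gripper=[0.1,0.1,0.1,0.1,0.1,0.1,0.1,0.1],
  travel=[
    [0,0,-0.05],
    [0,0,-0.08],
    [0,0,-0.08],
    [0,0,0],
    [0,0,0],
    [0,0,0],
    [0,0,0],
    [0,0,0],
  ],
  twist=[0,0,0,0,0.021,0.021,0,0],
)

```text
clock: 37.78
eef_pos: [0.6859, 0.1925, 0.1005]
ee_rot: [-179.1, 4.7, 7.4]
force: [-0.1, -0.6, 0.5]
opening: 0.246
```

```bash
python3 -c "
from h import *
to(.501,.456,.09,7.2)"
```

```text
pos [0.6859 0.1925 0.1005] rot [-179.1    4.7    7.4] travel tot [-0.3708 -0.7116  0.0678] twist 0.0009 open 0.246 clk 37.775 j [  -9.   46.  -15.   75.    9.   65. -107.]
```

Call:
jog_arm(
  gripper=[0.1,0.1,0.1,0.1,0.1,0.1,0.1,0.1,0.1,0.1],
  travel=[
    [-0.04,-0.07,0.005],
    [-0.055,-0.11,0.005],
    [-0.055,-0.11,0.005],
    [-0.055,-0.11,0.005],
    [-0.055,-0.11,0],
    [-0.055,-0.1,0],
    [-0.035,-0.06,0],
    [0,-0.02,0],
    [0,0,0],
    [0,0,0],
  ],
  twist=[0,0,0,0,0,0,0,0,0,0],
)

```text
clock: 39.02
eef_pos: [0.5087, 0.4515, 0.1063]
ee_rot: [-179.2, 4.7, 7.6]
force: [0.1, 0.3, -0.9]
opening: 0.241
```

```bash
python3 -c "
from h import *
to(.501,.456,.04,7.2)"
```

```text
pos [0.5087 0.4515 0.1063] rot [-179.2    4.7    7.6] travel tot [-0.0039 -0.0113  0.1668] twist 0.0024 open 0.241 clk 39.025 j [ -34.   42.  -15.   82.    7.   60. -132.]
```

Call:
jog_arm(
  gripper=[0.1,0.1,0.1,0.1,0.1,0.1,0.1],
  travel=[
    [-0.004,-0.012,0.02],
    [0,0,0.05],
    [0,0,0.06],
    [0,0,0.04],
    [0,0,0.015],
    [0,0,0],
    [0,0,0],
  ],
  twist=[0.002,0,0,0,0,0,0],
)

```text
clock: 39.9
eef_pos: [0.5045, 0.4522, 0.0295]
ee_rot: [-179.3, 4.6, 6.7]
force: [0.4, -0.3, 0.6]
opening: 0.244
```

```bash
python3 -c "
from h import *
to(.501,.456,.0125,7.2)
p,d=vision.grab_frame('side'); cv2.imwrite('pics/s12.png',cv2.resize(p[60:210,120:320,::-1],(800,600)))"
```

```text
pos [0.5045 0.4522 0.0295] rot [-179.3    4.6    6.7] travel tot [-0.0042 -0.0099  0.0431] twist -0.0026 open 0.244 clk 39.9 j [ -35.   47.  -14.   86.    8.   52. -133.]
```

View pics/s12.png

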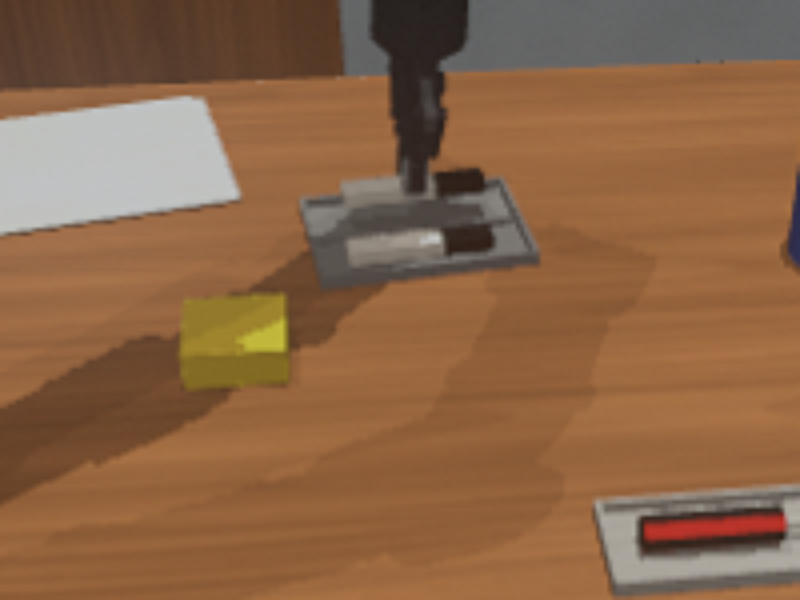

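The second marker (415,185) hangs over the far lane. Lowering and releasing it.

Call:
jog_arm(
  gripper=[0.1,0.1,0.1,0.1,0.1,0.36,0.36,0.36,0.36,0.36,0.36,0.36,0.36,0.36],
  travel=[
    [-0.004,-0.006,0.015],
    [0,0,0.015],
    [0,0,0.009],
    [0,0,0.003],
    [0,0,0],
    [0,0,0],
    [0,0,0],
    [0,0,0],
    [0,0,-0.03],
    [0,0,-0.05],
    [0,0,-0.1],
    [0,0,-0.1],
    [-0.05,0,0],
    [0,0,0],
  ],
  twist=[0,0,0,0,0,0,0,0,0,0,0,0,0,0],
)

```text
clock: 41.7
eef_pos: [0.4917, 0.4532, 0.1349]
ee_rot: [-179.1, 4.3, 6.7]
force: [1.0, -0.4, 0.5]
opening: 0.362
```

Call:
jog_arm(
  gripper=[0.36,0.36,0.36,0.36,0.36,0.36,0.36,0.36,0.36],
  travel=[
    [0,0.05,-0.05],
    [0,0.1,-0.08],
    [0,0.12,-0.08],
    [0,0.12,-0.05],
    [0,0.12,0],
    [0,0.12,0],
    [0,0.05,0],
    [0,0,0],
    [0,0,0],
  ],
  twist=[0,0,0,0,0,0,0,0,0],
)

```text
clock: 42.82
eef_pos: [0.5385, 0.1604, 0.2467]
ee_rot: [-179.4, 3.8, 6.0]
force: [-0.1, 0.4, -0.5]
opening: 0.359
```

```bash
python3 -c "
from h import *
to(.5,.2,.3)
for n in('side','top'):
  p,d=vision.grab_frame(n); cv2.imwrite(f'pics/{n}13.png',p[:,:,::-1])"
```

```text
pos [0.5385 0.1604 0.2467] rot [-179.4    3.8    6. ] travel tot [-0.0941 -0.1097 -0.1262] twist 0.0 open 0.359 clk 42.825 j [  -9.   25.  -14.   91.    5.   68. -108.]
```

View pics/side13.png

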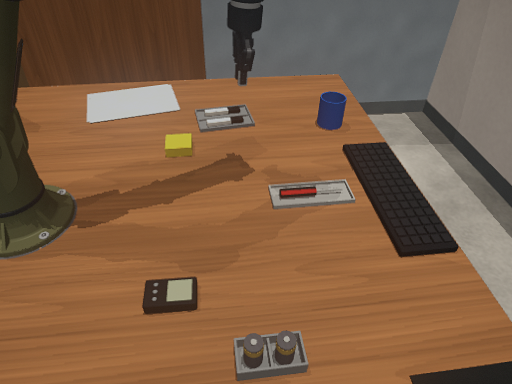

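View pics/top13.png

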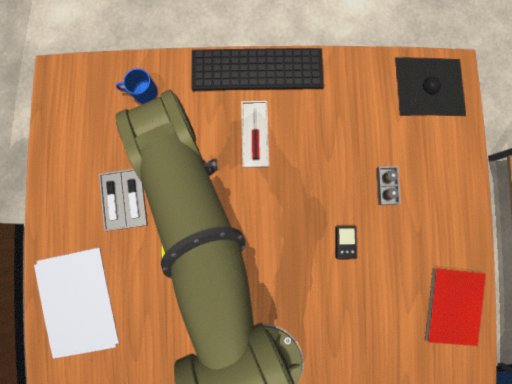

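Both markers lie in their lanes (112,200) and (132,198), the screwdriver is in its tray (255,140), and both cells stand in the box. A numeric check follows.

```bash
python3 - <<'E'
from h import *
T={'pen':((.5054,.421),7.2),'tool':((.7025,.0095),.5),'bat':((.533,-.3985),.5)}
W=[('mk','pen',(0,.033),(.08,.028),.012,.06),('mk2','pen',(0,-.033),(.08,.028),.012,.06),('sd','tool',(0,0),(.098,.034),.0125,.06),('c+','bat',(.028,0),(.024,.024),.045,.09),('c-','bat',(-.028,0),(.024,.024),.045,.09)]
for n in('side','top'):
  d=vision.grab_frame(n)[1]; C=cloud(n,np.ones_like(d,bool),d)
  for nm,t,c0,r,lo,hi in W:
    (o,a)=T[t]; a=np.radians(a); q=(C[:,:2]-o)@np.array([[np.cos(a),-np.sin(a)],[np.sin(a),np.cos(a)]])
    m=(abs(q[:,0]-c0[0])<r[0])&(abs(q[:,1]-c0[1])<r[1])&(C[:,2]>lo)&(C[:,2]<hi)
    (x,y),(w,h),g=cv2.minAreaRect(q[m].astype(np.float32)); 
    if w<h: w,h,g=h,w,g-90
    zs=C[m,2]; k=np.polyfit(q[m,0],zs,1)[0]
    print(n,nm,m.sum(),'ctr',np.round([x,y],4),'wh',np.round([w,h],3),'ang',round(g,1),'z',np.percentile(zs,[5,50,95]).round(4),'slope',k.round(3))
E
```

```text
side mk 171 ctr [0.0085 0.0392] wh [0.136 0.042] ang -0.2 z [0.0128 0.018  0.0206] slope -0.002
side mk2 178 ctr [-0.0024 -0.0371] wh [0.121 0.028] ang 0.5 z [0.0129 0.018  0.0207] slope 0.002
side sd 377 ctr [-0.0009 -0.0034] wh [0.162 0.024] ang -0.6 z [0.0137 0.0219 0.0275] slope -0.038
side c+ 402 ctr [ 0.0245 -0.0008] wh [0.033 0.032] ang -71.4 z [0.0484 0.061  0.063 ] slope 0.092
side c- 415 ctr [-0.0283  0.0009] wh [0.033 0.032] ang -47.2 z [0.0486 0.0608 0.0631] slope 0.036
top mk 272 ctr [0.0014 0.033 ] wh [0.118 0.022] ang -0.8 z [0.014  0.0198 0.024 ] slope 0.006
top mk2 269 ctr [ 0.0056 -0.0345] wh [0.134 0.022] ang -0.4 z [0.0141 0.0196 0.0233] slope 0.001
top sd 281 ctr [-0.0018 -0.002 ] wh [0.162 0.022] ang -1.5 z [0.0174 0.0253 0.0305] slope -0.043
top c+ 114 ctr [0.0228 0.0013] wh [0.033 0.032] ang 0.9 z [0.0504 0.0617 0.0657] slope 0.108
top c- 109 ctr [-0.0294  0.0024] wh [0.032 0.03 ] ang -88.0 z [0.0507 0.062  0.0658] slope 0.094
```

```bash
python3 -c "
from h import *
print(ctrl.sense()['joint_velocities'].round(2)); print(ticket.job_done())"
```

```text
[-0.21  0.13  0.1   0.1   0.09 -0.02  0.03]
the job is handed in; nothing more can be done
None
```

All five things are in their places and I've handed the job in, at about 43 s of the 125 s allowed; the hand-in reported no verdict. I placed the two cells first, then the screwdriver, then the two markers, each with a single grasp and placing.

The last camera check, from both views, showed:

| Thing | Offset from the centre of its place | State |
|---|---|---|
| Markers | at most about 9 mm along the lane and 6 mm across | within 1° of the tray, level, tops about 18–20 mm above the desk, so on the floor |
| Cells | up to about 5 mm (far-x well) and 2 mm (near-x well) | upright; tops read about 63–66 mm against 64 mm expected, so on the well floors |
| Screwdriver | about 2 mm along and 3 mm across | within 1.5° of the tray, resting on the floor |

- **Meter and notes:** they look unmoved in the pictures, though the arm hid the notes in the last top view. I did not measure their positions again.
- **Arm:** it ended clear of everything at z ≈ 0.25 m, practically at rest.
- **Disagreements between checks:** the two cameras differed by up to 7 mm on where the markers lie along the tray. Two marker outlines came out too long, at 134 and 136 mm, probably because tray edges were caught in the measurement.
- **Tool tilt:** the tool drifted up to about 5° in pitch during the job, which had no visible effect on the placements.

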